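# Set a mower engine to its timing mark and hold it with the flywheel brake

## Task

This mower engine is to have its valves set: swing the flywheel brake lever right away from the flywheel, turn the flywheel until the white line on its rim faces the red pointer, then swing the brake lever back until its pad presses on the rim, so that the wheel stays there. Leave the two hand tools that lie beside the engine where they are.

Things in the scene. Friction and masses are not known exactly. Their poses are not given: they have to be found in the camera images.
- engine: mower engine without its cowl, fixed on timber bearers, 360 x 300 mm, 225 mm high. Origin: on the upright crank axis at bench level. +x points to the finned cylinder and ignition coil, -x to the red pointer, +y to the brake, z up. Outside the rim nothing stands as high as the rim from 195 to 335 degrees (anticlockwise from +x, seen from above), the -y side: there it can be grasped and swept
- flywheel: dark flywheel lying flat on the engine, a dish open upwards. It turns without limit either way about the crank axis against about 0.2 N m of friction and, brake off, stays where it is left. Origin: on the crank axis at the wheel's underside, 185 mm above the bench; its -x axis points to the white line. Hub in the middle 48 mm across, with nut, top 228 mm above the bench
- rim_centre (a point): point on the crank axis level with the top of the flywheel's rim, 225 mm above the bench. The rim is a plain upright ring of 176 mm outside diameter, 12 mm thick, that can be pinched from above, one finger inside and one outside; the dish is 32 mm deep inside it, its floor has 3 mm ribs (top 196 mm above the bench)
- mark (a point): outer top edge of the rim at the white line, 88 mm from the crank axis, 225 mm above the bench. The line is 5 mm wide and runs over the rim, down its outside and across the floor of the dish. It starts anywhere at least 40 degrees away from the pointer
- pointer_tip (a point): tip of the fixed red pointer, 94 mm from the crank axis on the engine's -x side, level with the top of the rim; its aluminium post, 28 mm wide, stands outside the rim
- brake_angle (a joint): angle of the brake lever about its upright pivot, rad: 0 when the pad just touches the rim, growing as it swings away from the flywheel (clockwise seen from above), 0.5 at its stop. A friction lever: it stays where it is left and takes about 3.5 N at the grip to move. It starts with the pad on the rim. Pressing it on with 6 to 15 N at the grip leaves the pad clamped on the rim
- brake_grip (a point): middle of the red sleeve on the end of the brake lever: an upright round grip, 15 mm diameter, 55 mm long, from 208 to 263 mm above the bench, free all round (rim 44 mm away with the brake on). It lies 109 mm from the pivot and moves about 55 mm outwards to the stop
- brake_hinge (a point): point on the brake lever's upright pivot axis, at the height of the middle of the grip
- brake_lever: steel brake lever, about 120 mm long, with a black friction pad, 34 x 10 x 24 mm, that bears on the outside of the rim on the engine's +y side; origin on its pivot, 198 mm above the bench, 119 mm from the crank axis
- plug_spanner: steel tube spark plug spanner with a cross bar, 125 mm long, 22 mm thick, lying beside the engine; origin under its centre
- screwdriver: screwdriver with a black handle, 200 mm long, lying flat; origin under its centre

How it is judged:
By the outcome, as a careful person would: the job done as asked, in the order asked, and still so for the second after the job is handed in, with the robot touching nothing.
It also fails if it takes over 72 s, if anything falls off the work surface, if the arm or the gripper's body presses on something with over 40 N, if the wrist force passes 120 N, or if a joint passes its speed limit or range.

## Robot

A 6-joint arm with a two-finger parallel gripper is mounted at the origin on the work surface. World frame = base frame: x ahead of the robot, y to its left, z up, the work surface at z = 0. Lengths are in mm, angles in rad, forces in N, time in s.
With the tool pointing down it reaches from about 400 to 925 mm from the base axis. Payload 12.5 kg.
Tool frame: the origin (TCP) lies at the centre of the arm's flange, where the gripper is bolted on; the fingertips stand 190 mm ahead of it and the grasp point (between the pads) lies 171 mm ahead of it; z points along the fingers, y is the line along which they close (so a half turn about z gives the same grasp; the last joint's range is limited). The gripper opens to 95 mm and grips with 3 to 60 N. Pads are 20 mm wide; open, the fingers measure 119 mm over their backs; the gripper's body (75 mm by 180 mm) begins 59 mm behind the grasp point.
Start: joints at [-1.451, 0.491, 1.559, -0, 1.092, -0.106], TCP at [139.949, -609.13, 404.761] pointing down, gripper open.
Joint ranges: [-3.1, 3.1], [-0.84, 2.19], [0.05, 2.79], [-1.13, 4.28], [0.06, 2.93], [-2.69, 2.69]. Speed limits (rad/s): [2.22, 2.22, 2.79, 3.14, 3.14, 3.14].

## Interface

Orientations are given as a rotation vector (axis times angle).
In Python, from rig import telemetry, cams, ticket gives the robot as it stands.
- The arm moves only by the tool drive_tool, never from a script. Its argument "plan" is a list that holds one entry, the list of rows, each a list of 7 numbers: the gripper command: -1 is fully open, 1 is shut, values between are in proportion, then the shift along the world's x, y, z in m, then the turn, a rotation vector about the world's x, y, z in degrees. A call has 1 to 12 rows; each row is the pose to reach, as a shift and turn from the pose commanded when the call began; what a row does not reach only later rows make up. A row lasts 1/12 s, in which the tool goes at most 41.7 mm and 7.16 degrees, less where a joint would pass 70% of its speed; a pose out of reach is approached as far as the arm can. A call with a gripper value outside its range is refused whole. The fingers move at their own pace and stop on an object; "squeeze" is the grip in N (left out, the last holds). Time passes only in rows, so rows that repeat a pose let the fingers close. It gives the time, the measured TCP pose, the force, the opening and the grip force at its end, in the units of the state.
- telemetry.get_state(): the state, without advancing time (a new reading comes with each control period).
- cams.snapshot(name): name is "scene" or "side" or "wrist"; returns (picture, depth): 420x560x3 uint8, blue, green, red; 420x560 float32, mm along the optical axis (not along the pixel's ray), 0 where there is no reading.
- cams.get_calibration(name): a dict with "mtx" (3x3 intrinsics, pixels), "dist" ([k1, k2, p1, p2, k3] as OpenCV has them; the pictures are not rectified), "cam_to_world" (4x4, takes a point from camera to world coordinates); the wrist camera has in their place "hand_eye" (4x4, takes a point from camera to tool coordinates, whose origin is the TCP and whose axes are the flange's). Camera axes: x right, y down, z forward; pixel columns grow to the right and rows downward; lengths in mm; the calibration is good to about 2 mm. A picture is of the moment at which its call begins: read the wrist's pose just before it. get_calibration takes no time and is no camera call.
- ticket.hand_in(): hands the job in; it is judged then, once.
The state is a dict: "time": time; "qpos": joint angles; "qd": joint speeds; "effort": joint torques, N m; "position": TCP position; "tcp_rot": TCP orientation; "wrist_force": force on the tool from outside, world axes, zero at the start; "ft_torque": the same for the moment, N m; "gripper_width": opening from 0.0 (shut) to 1.0 (fully open); "finger_force": force on a finger pad.
Only numpy, scipy, OpenCV 4.12 (cv2) and the standard library are available. Lean on these libraries where they do the work, as an engineer would, in place of code of your own. Each camera call takes 0.05 s, during which the arm holds its last target. There are 200 camera calls.

## Working session

There is one attempt and no reset: what is moved stays moved. The work goes in short steps, Python scripts to look and compute and a tool call to move; the robot and the scene stay as the last step left them, time stands still between calls to the robot, and variables do not carry over. Pictures are saved under pics/ and viewed, at most 10 in all, crops included, and the job is handed in when it is done.

Besides the shell and the picture viewer there is one more tool, called after "Request:" in YAML: its name, and indented under it one key for each argument. drive_tool: Moves the arm, as the interface text tells. Its arguments: {"type":"object","properties":{"plan":{"type":"array"},"squeeze":{"type":"number"}},"required":["plan"]}

```bash
ls; mkdir -p pics
python3 - <<'E'
from rig import telemetry,cams
import cv2,numpy as np
print(telemetry.get_state())
for n in ("scene","side"):
    p,d=cams.snapshot(n); cv2.imwrite(f"pics/{n}0.png",p); np.save(f"pics/{n}0.npy",d)
    c=cams.get_calibration(n); print(n,c["mtx"],c["dist"],np.round(c["cam_to_world"],3))
print(cams.get_calibration("wrist"))
E
```

```text
pics
{'time': 0.0, 'qpos': array([-1.45055423e+00,  4.91570878e-01,  1.55946009e+00,  1.53282170e-06,
        1.09172072e+00, -1.05582867e-01]), 'qd': array([ 0.00047052, -0.0009967 , -0.00077867, -0.00174477, -0.00048258,
        0.00042834]), 'effort': array([-6.88148521e-04, -6.12652016e+01, -2.58184129e+01,  6.91295508e-02,
        4.83474950e-02, -8.56953011e-05]), 'position': array([ 139.97243061, -609.08799867,  404.15093451]), 'tcp_rot': array([-3.12043597e+00, -3.53840069e-01,  1.12041082e-05]), 'wrist_force': array([-0.21242519, -0.07331103, -0.17630404]), 'ft_torque': array([ 0.02016776, -0.01370726, -0.0038952 ]), 'finger_force': 0.0, 'gripper_width': 0.9970217999149334}
scene [[520.12418553   0.         282.75916763]
 [  0.         520.12418553 211.15674232]
 [  0.           0.           1.        ]] [-0.19035637  0.          0.          0.          0.        ] [[ 4.590000e-01  7.150000e-01 -5.260000e-01  1.149480e+03]
 [ 8.880000e-01 -3.740000e-01  2.670000e-01 -2.786710e+02]
 [-5.000000e-03 -5.900000e-01 -8.070000e-01  1.112182e+03]
 [ 0.000000e+00  0.000000e+00  0.000
[... 337 characters left out ...]
0e-02 -8.10000e-01 -5.86000e-01  7.43279e+02]
 [ 0.00000e+00  0.00000e+00  0.00000e+00  1.00000e+00]]
{'mtx': array([[352.21095851,   0.        , 276.21481016],
       [  0.        , 352.21095851, 210.16677569],
       [  0.        ,   0.        ,   1.        ]]), 'dist': array([-0.09050927,  0.        ,  0.        ,  0.        ,  0.        ]), 'hand_eye': array([[ 1.32777481e-03, -9.70053562e-01, -2.42887470e-01,
         6.75759108e+01],
       [ 9.99998971e-01,  1.15614744e-03,  8.49152498e-04,
        -2.16982109e-01],
       [-5.42909679e-04, -2.42888347e-01,  9.70054099e-01,
         2.08923481e+01],
       [ 0.00000000e+00,  0.00000000e+00,  0.00000000e+00,
         1.00000000e+00]])}
```

View pics/scene0.png

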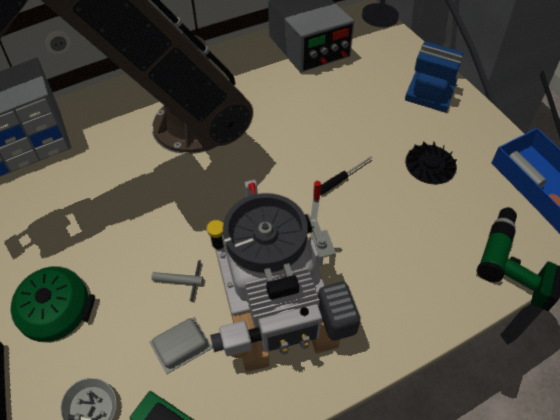

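View pics/side0.png

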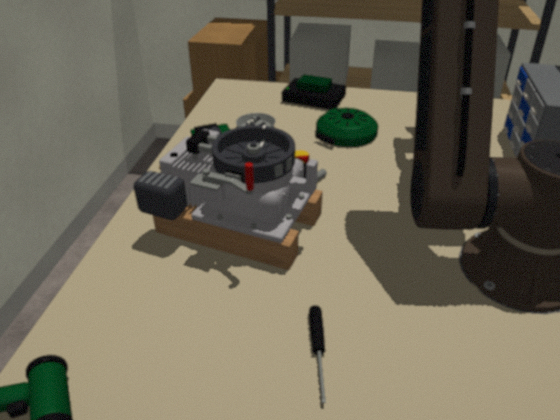

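The scene view shows the wheel centre near (265,228), the white line towards (238,242), the red pointer at (252,187), the red grip at (317,190) and the pad at (308,225). The side view shows the grip at (249,177). The spanner is at (180,279) and the screwdriver at (345,175) in the scene view.

```bash
cat > h.py <<'E'
import cv2,numpy as np
from rig import cams,telemetry
from scipy.spatial.transform import Rotation as R
def rays(c,uv):
    n=cv2.undistortPoints(np.float64(uv).reshape(-1,1,2),c["mtx"],c["dist"])[:,0]
    return np.c_[n,np.ones(len(n))]
def pose(n,st=None):
    c=cams.get_calibration(n)
    if n!="wrist": return c,np.array(c["cam_to_world"])
    T=np.eye(4);T[:3,:3]=R.from_rotvec(st["tcp_rot"]).as_matrix();T[:3,3]=st["position"]
    return c,T@c["hand_eye"]
def cloud(c,T,d):
    v,u=np.indices(d.shape); r=rays(c,np.c_[u.ravel(),v.ravel()])*d.ravel()[:,None]
    return (r@T[:3,:3].T+T[:3,3]).reshape(*d.shape,3)
def onplane(c,T,uv,z):
    r=rays(c,uv)@T[:3,:3].T; s=(z-T[2,3])/r[:,2]
    return T[:3,3]+r*s[:,None]
def circ(P):  # robust circle fit
    from scipy.optimize import least_squares
    s=least_squares(lambda p:np.hypot(P[:,0]-p[0],P[:,1]-p[1])-p[2],[*P[:,:2].mean(0),80],loss="soft_l1",f_scale=2)
    return s.x
def red(p):
    h=cv2.cvtColor(p,cv2.COLOR_BGR2HSV); return ((h[...,0]<8)|(h[...,0]>172))&(h[...,1]>150)&(h[...,2]>70)
E
python3 - <<'E'
from h import *
for n in ("scene","side"):
    p=cv2.imread(f"pics/{n}0.png");d=np.load(f"pics/{n}0.npy");c,T=pose(n);W=cloud(c,T,d)
    k,l,s,ce=cv2.connectedComponentsWithStats(red(p).astype(np.uint8))
    for i in range(1,k):
        if s[i,4]>8:
            q=W[(l==i)&(d>0)]
            if len(q): print(n,"red",s[i],np.round(np.median(q,0)),np.round(q.min(0)),np.round(q.max(0)))
    bx=(slice(170,300),slice(200,330)) if n=="scene" else (slice(115,200),slice(200,310))
    q=W[bx].reshape(-1,3); g=p[bx].reshape(-1,3).max(1)
    m=(abs(q[:,2]-225)<6)&(g<110)
    q=q[m]; print(m.sum(), "pts", q.mean(0))
    # rim band
    for it in range(4):
        x=circ(q); r=np.hypot(q[:,0]-x[0],q[:,1]-x[1]); q=q[abs(r-x[2])<12]
    print(n,"circle (expect r~82)",x,len(q),np.median(q[:,2]))
E
```

```text
scene red [314 181   7  19  53] [567.  95. 262.] [560.  91. 215.] [572. 106. 268.]
scene red [249 183   6  11  49] [480. -14. 223.] [468. -20. 218.] [494.  -6. 228.]
1997 pts [618.26043344 -42.0010538  224.71551047]
scene circle (expect r~82) [591.02733721 -37.65636892  82.10233512] 1440 225.8417694867016
side red [298 157  10   5  31] [474.  -9. 220.] [468. -14. 215.] [488.  -4. 224.]
side red [245 162   8  28 154] [561. 104. 244.] [555. -18. 194.] [597. 108. 265.]
1240 pts [589.64703351 -27.91045836 224.47467005]
side circle (expect r~82) [585.64127982 -33.45070424  81.74530137] 1047 225.4820116463709
```

Request:
drive_tool:
  plan:
    - [[0.05,0,0,0.04,0,0,7],[0.05,0.01,0.01,0.08,0,0,14],[0.05,0.03,0.04,0.11,0,0,21],[0.05,0.05,0.07,0.13,0,0,28],[0.05,0.07,0.1,0.136,0,0,35],[0.05,0.09,0.13,0.136,0,0,42],[0.05,0.115,0.16,0.136,0,0,49],[0.05,0.14,0.19,0.136,0,0,56],[0.05,0.165,0.22,0.136,0,0,63],[0.05,0.19,0.25,0.136,0,0,70],[0.05,0.21,0.28,0.136,0,0,77],[0.05,0.23,0.31,0.136,0,0,84]]

```text
time: 1.1
position: [370.7, -297.4, 540.6]
tcp_rot: [-2.076, -2.358, -0.0]
wrist_force: [0.2, -0.1, 0.2]
gripper_width: 0.476
finger_force: 0.0
```

Request:
drive_tool:
  plan:
    - [[0.05,0.02,0.03,0,0,0,7],[0.05,0.045,0.06,0,0,0,14],[0.05,0.07,0.09,0,0,0,21],[0.05,0.09,0.12,0,0,0,28],[0.05,0.115,0.15,0,0,0,35],[0.05,0.135,0.18,0,0,0,42],[0.05,0.16,0.21,0,0,0,49],[0.05,0.18,0.24,0,0,0,56],[0.05,0.2,0.27,0,0,0,59.6],[0.05,0.215,0.299,0,0,0,59.6],[0.05,0.215,0.299,0,0,0,59.6],[0.05,0.215,0.299,0,0,0,59.6]]

```text
time: 2.1
position: [585.4, 1.2, 540.0]
tcp_rot: [-0.635, -3.075, 0.0]
wrist_force: [0.7, 0.0, -0.9]
gripper_width: 0.475
finger_force: 0.0
```

Run:
```python
from h import *
s=telemetry.get_state(); p,d=cams.snapshot("wrist"); cv2.imwrite("pics/w1.png",p)
c,T=pose("wrist",s); W=cloud(c,T,d); np.savez("pics/w1.npz",d=d,T=T)
print(s["time"],s["position"],s["tcp_rot"],s["qpos"],s["gripper_width"])
k,l,st,ce=cv2.connectedComponentsWithStats(red(p).astype(np.uint8))
for i in range(1,k):
    if st[i,4]>15:
        q=W[(l==i)&(d>0)]; print("red",st[i],np.round(np.median(q,0)),np.round(q.min(0)),np.round(q.max(0)))
q=W.reshape(-1,3); m=(abs(q[:,2]-225)<5)&(p.reshape(-1,3).max(1)<110)&(abs(np.hypot(q[:,0]-588,q[:,1]+35)-82)<14); q=q[m]
for it in range(4):
    x=circ(q); r=np.hypot(q[:,0]-x[0],q[:,1]-x[1]); q=q[abs(r-x[2])<10]
print("rim",x,len(q),np.median(q[:,2]), np.percentile(r,[1,99]))
```

```text
2.1 [585.41758823   1.20098313 539.96448848] [-6.34620455e-01 -3.07546744e+00  2.29784833e-04] [-1.10753436e-01  3.29063486e-01  1.45798606e+00 -2.29858833e-05
  1.35588196e+00 -1.27455864e+00] 0.474985769123961
red [198  81  18  34 331] [478. -14. 221.] [469. -19. 217.] [495.  -4. 225.]
red [364 127  36  20 565] [562.  97. 261.] [557.  93. 211.] [570. 107. 264.]
rim [588.36238693 -35.076842    80.66568468] 3049 224.12094682109353 [74.99452008 87.57237126]
```

View pics/w1.png

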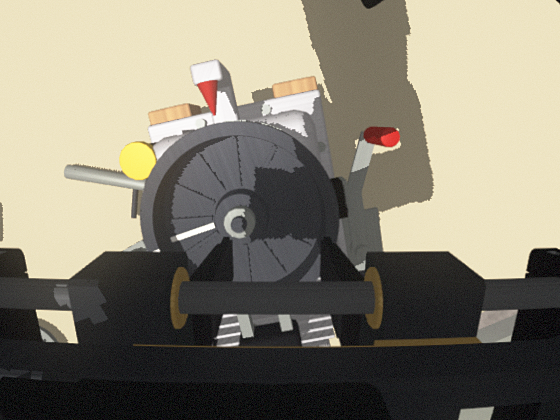

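The wrist view shows the line's inner end at (215,226) and its outer end at about (172,240), the pointer tip at about (212,115), the grip top at (382,136) and the pad at (340,197).

```bash
cat >> h.py <<'E'
def ang(v): return np.degrees(np.arctan2(v[...,1],v[...,0]))
def mark(p,c,T,d,C):
    """pointer tip and white-line angles (world deg) about C, line fitted on dish floor + rim top"""
    W=cloud(c,T,d); h=cv2.cvtColor(p,cv2.COLOR_BGR2HSV)
    r=np.hypot(W[...,0]-C[0],W[...,1]-C[1])
    w=(h[...,1]<70)&(h[...,2]>125)&(d>0)
    out={}
    for nm,lo,hi,z0,z1 in(("floor",35,72,188,202),("rim",76,88,219,231)):
        m=w&(r>lo)&(r<hi)&(W[...,2]>z0)&(W[...,2]<z1)
        k,l,s,ce=cv2.connectedComponentsWithStats(m.astype(np.uint8))
        for i in range(1,k):
            if s[i,4]>6:
                v,u=np.nonzero(l==i); P=onplane(c,T,np.c_[u,v],193 if nm=="floor" else 225)
                print(nm,s[i,4],"px",np.round(ce[i]),"ang",round(float(ang(P[:,:2].mean(0)-C)),2),"r",round(float(np.hypot(*(P[:,:2].mean(0)-C))),1))
    m=red(p)&(r<130)&(d>0)&(W[...,2]<235)&(W[...,2]>205)&(r>88)
    v,u=np.nonzero(m); P=onplane(c,T,np.c_[u,v],225)[:,:2]-C
    R_=np.hypot(*P.T); t=R_<R_.min()+5
    print("pointer mean ang",ang(P.mean(0)),"tip ang",ang(P[t].mean(0)),"rmin",R_.min(),len(P))
E
python3 - <<'E'
from h import *
p=cv2.imread("pics/w1.png"); z=np.load("pics/w1.npz"); d,T=z["d"],z["T"]; c=cams.get_calibration("wrist"); C=np.array([588.4,-35.1])
mark(p,c,T,d,C)
W=cloud(c,T,d); m=red(p)&(W[...,1]>60)&(W[...,2]>257); v,u=np.nonzero(m); P=onplane(c,T,np.c_[u,v],263)
print("grip top",P.mean(0),P.min(0),P.max(0), "r",np.hypot(*(P.mean(0)[:2]-C)))
p=cv2.imread("pics/scene0.png"); d=np.load("pics/scene0.npy"); c,T=pose("scene"); mark(p,c,T,d,C)
E
```

```text
floor 236 px [192. 232.] ang -93.29 r 53.2
rim 48 px [224. 123.] ang 164.02 r 85.8
rim 39 px [202. 131.] ang 177.01 r 84.6
rim 84 px [185. 139.] ang -172.47 r 84.3
rim 30 px [169. 152.] ang -160.31 r 85.1
rim 17 px [157. 250.] ang -94.89 r 79.5
pointer mean ang 168.44057934322333 tip ang 168.25062689752482 rmin 94.51208443667308 330
grip top [563.08264375  98.97996609 263.        ] [556.02488502  91.8655264  263.        ] [569.94590723 106.42923282 263.        ] r 136.44927934330158
floor 37 px [243. 242.] ang -95.79 r 51.3
rim 10 px [227. 239.] ang -95.02 r 82.7
pointer mean ang 167.83657276730224 tip ang 169.4180978702603 rmin 91.58356518555662 50
```

Request:
drive_tool:
  plan:
    - [[0.05,-0.008,0.035,-0.01,0,0,0],[0.05,-0.015,0.07,-0.02,0,0,0],[0.05,-0.0224,0.0978,-0.03,0,0,0],[0.05,-0.0224,0.0978,-0.04,0,0,0],[0.05,-0.0224,0.0978,-0.07,0,0,0],[0.05,-0.0224,0.0978,-0.1,0,0,0],[0.05,-0.0224,0.0978,-0.121,0,0,0],[0.05,-0.0224,0.0978,-0.121,0,0,0],[1,-0.0224,0.0978,-0.121,0,0,0],[1,-0.0224,0.0978,-0.121,0,0,0],[1,-0.0224,0.0978,-0.121,0,0,0],[1,-0.0224,0.0978,-0.121,0,0,0]]
  squeeze: 20

```text
time: 3.15
position: [562.6, 97.4, 421.2]
tcp_rot: [0.639, 3.074, 0.001]
wrist_force: [0.1, -0.4, 0.4]
gripper_width: 0.248
finger_force: 0.0
```

Request:
drive_tool:
  plan:
    - [[1,0,0,0,0,0,0],[1,0,0,0,0,0,0],[1,0,0,0,0,0,0],[1,0,0,0,0,0,0]]

```text
time: 3.48
position: [563.0, 99.0, 421.0]
tcp_rot: [0.638, 3.072, 0.007]
wrist_force: [5.6, 13.4, 1.5]
gripper_width: 0.149
finger_force: 20.0
```

Request:
drive_tool:
  plan:
    - [[1,0.003,0.006,0,0,0,-3.6],[1,0.006,0.0122,0,0,0,-7.2],[1,0.0095,0.018,0,0,0,-10.7],[1,0.0134,0.0236,0,0,0,-14.3],[1,0.0176,0.0289,0,0,0,-17.9],[1,0.0223,0.0339,0,0,0,-21.5],[1,0.0272,0.0386,0,0,0,-25],[1,0.0324,0.0431,0,0,0,-28.6],[1,0.0324,0.0431,0,0,0,-28.6],[1,0.0324,0.0431,0,0,0,-28.6]]

```text
time: 4.32
position: [595.2, 141.3, 420.9]
tcp_rot: [1.376, 2.822, 0.004]
wrist_force: [1.7, 4.1, 6.4]
gripper_width: 0.157
finger_force: 20.0
```

Request:
drive_tool:
  plan:
    - [[1,0.001,0.001,0,0,0,0],[1,0.002,0.0015,0,0,0,0],[1,0.002,0.0015,0,0,0,0],[1,0.002,0.0015,0,0,0,0]]

```text
time: 4.65
position: [596.6, 142.3, 420.9]
tcp_rot: [1.377, 2.823, 0.001]
wrist_force: [-3.3, 1.3, 7.5]
gripper_width: 0.154
finger_force: 20.0
```

Request:
drive_tool:
  plan:
    - [[0.05,0,0,0,0,0,0],[0.05,0,0,0,0,0,0],[0.05,0,0,0,0,0,0],[0.05,0,0,0.03,0,0,0],[0.05,0,0,0.06,0,0,0],[0.05,0,-0.02,0.09,0,0,7],[0.05,0.005,-0.05,0.11,0,0,14],[0.05,0.01,-0.085,0.115,0,0,21],[0.05,0.015,-0.12,0.115,0,0,28],[0.05,0.02,-0.15,0.115,0,0,35],[0.05,0.025,-0.18,0.115,0,0,42],[0.05,0.03,-0.21,0.115,0,0,49]]

```text
time: 5.65
position: [626.9, -69.4, 534.6]
tcp_rot: [-0.074, -3.14, -0.0]
wrist_force: [-0.0, 1.0, 0.1]
gripper_width: 0.473
finger_force: 0.0
```

Request:
drive_tool:
  plan:
    - [[0.05,0.003,-0.02,0,0,0,7],[0.05,0.004,-0.037,0,0,0,14],[0.05,0.005,-0.037,0,0,0,21],[0.05,0.005,-0.037,0,0,0,28],[0.05,0.005,-0.037,0,0,0,35],[0.05,0.005,-0.037,0,0,0,35],[0.05,0.005,-0.037,0,0,0,35]]

```text
time: 6.23
position: [631.9, -104.8, 534.6]
tcp_rot: [0.858, -3.022, -0.0]
wrist_force: [-0.3, -0.1, 0.3]
gripper_width: 0.477
finger_force: 0.0
```

Run:
```python
from h import *
s=telemetry.get_state(); p,d=cams.snapshot("wrist"); cv2.imwrite("pics/w2.png",p)
c,T=pose("wrist",s); W=cloud(c,T,d); M=R.from_rotvec(s["tcp_rot"]).as_matrix()
print(s["time"],s["position"],ang(M[:2,0]),s["qpos"][5],s["gripper_width"])
q=W.reshape(-1,3); m=(abs(q[:,2]-225)<5)&(p.reshape(-1,3).max(1)<110)&(abs(np.hypot(q[:,0]-588,q[:,1]+35)-82)<14); q=q[m]
for it in range(4):
    x=circ(q); r=np.hypot(q[:,0]-x[0],q[:,1]-x[1]); q=q[abs(r-x[2])<10]
print("rim",x,len(q),np.median(q[:,2]), np.percentile(r,[1,99]))
mark(p,c,T,d,x[:2])
m=red(p)&(W[...,1]>60)&(W[...,2]>257); v,u=np.nonzero(m)
if len(v): P=onplane(c,T,np.c_[u,v],263); print("grip top",P.mean(0),len(v))
p,d=cams.snapshot("scene"); c,T=pose("scene"); W=cloud(c,T,d); m=red(p)&(W[...,1]>60)&(W[...,2]>200); print("scene grip",np.median(W[m],0),W[m].mean(0))
```

```text
6.2333 [ 631.92050609 -104.83205471  534.55726104] -148.27962394774656 -2.3918848614943937 0.4770794544682206
rim [588.17625257 -36.97247872  81.18867037] 6147 224.04066512136473 [75.47743493 87.52280355]
floor 269 px [317. 163.] ang -93.49 r 53.2
rim 15 px [361.  98.] ang -139.68 r 87.2
rim 10 px [430. 114.] ang -178.93 r 87.2
rim 113 px [293. 147.] ang -93.65 r 82.0
pointer mean ang 169.7253715182038 tip ang 170.01078974365856 rmin 91.41542739899766 430
scene grip [600.78260965 139.05771238 250.91270399] [600.13629189 139.36737871 246.85095628]
```

Request:
drive_tool:
  plan:
    - [[0.05,-0.0005,-0.001,-0.04,0,0,0],[0.05,-0.0005,-0.001,-0.08,0,0,0],[0.05,-0.0005,-0.001,-0.11,0,0,0],[0.05,-0.0005,-0.001,-0.13,0,0,0],[0.05,-0.0005,-0.001,-0.1426,0,0,0],[0.05,-0.0005,-0.001,-0.1426,0,0,0],[1,-0.0005,-0.001,-0.1426,0,0,0],[1,-0.0005,-0.001,-0.1426,0,0,0],[1,-0.0005,-0.001,-0.1426,0,0,0],[1,-0.0005,-0.001,-0.1426,0,0,0],[1,-0.0005,-0.001,-0.1426,0,0,0],[1,-0.0005,-0.001,-0.1426,0,0,0]]
  squeeze: 15

```text
time: 7.33
position: [631.6, -106.0, 392.8]
tcp_rot: [-0.864, 3.019, -0.003]
wrist_force: [-3.0, 2.9, 0.9]
gripper_width: 0.131
finger_force: 14.8
```

Request:
drive_tool:
  plan:
    - [[1,0,0,0,0,0,0],[1,0,0,0,0,0,0],[1,0,0,0,0,0,0]]

```text
time: 7.58
position: [631.6, -106.1, 392.8]
tcp_rot: [-0.864, 3.019, -0.002]
wrist_force: [2.5, -4.7, 4.1]
gripper_width: 0.126
finger_force: 14.8
```

Run:
```python
import numpy as np
a=np.radians(-58.3)
for b in(0,-48):
  for i in range(1,9):
    f=lambda t:82.2*np.array([np.cos(a+np.radians(t)),np.sin(a+np.radians(t))])
    print(-6*i,np.round((f(b-6*i)-f(b))/1000,4))
```

```text
-6 [-0.0075 -0.0041]
-12 [-0.0155 -0.0075]
-18 [-0.0237 -0.0099]
-24 [-0.0322 -0.0115]
-30 [-0.0408 -0.0122]
-36 [-0.0494 -0.012 ]
-42 [-0.0579 -0.0109]
-48 [-0.0663 -0.009 ]
-6 [-0.0081  0.0028]
-12 [-0.0159  0.0065]
-18 [-0.0233  0.011 ]
-24 [-0.0301  0.0162]
-30 [-0.0364  0.0221]
-36 [-0.042   0.0286]
-42 [-0.0469  0.0357]
-48 [-0.051   0.0432]
```

Request:
drive_tool:
  plan:
    - [[1,-0.0075,-0.0041,0,0,0,-6],[1,-0.0155,-0.0075,0,0,0,-12],[1,-0.0237,-0.0099,0,0,0,-18],[1,-0.0322,-0.0115,0,0,0,-24],[1,-0.0408,-0.0122,0,0,0,-30],[1,-0.0494,-0.012,0,0,0,-36],[1,-0.0579,-0.0109,0,0,0,-42],[1,-0.0663,-0.009,0,0,0,-48],[1,-0.0663,-0.009,0,0,0,-48]]

```text
time: 8.33
position: [564.0, -114.5, 392.8]
tcp_rot: [-0.449, -3.109, -0.0]
wrist_force: [-2.1, -3.6, 4.7]
gripper_width: 0.13
finger_force: 15.5
```

Request:
drive_tool:
  plan:
    - [[1,-0.0081,0.0028,0,0,0,-6],[1,-0.0159,0.0065,0,0,0,-12],[1,-0.0233,0.011,0,0,0,-18],[1,-0.0301,0.0162,0,0,0,-24],[1,-0.0364,0.0221,0,0,0,-30],[1,-0.042,0.0286,0,0,0,-36],[1,-0.0469,0.0357,0,0,0,-42],[1,-0.051,0.0432,0,0,0,-48],[1,-0.051,0.0432,0,0,0,-48],[1,-0.051,0.0432,0,0,0,-48]]

```text
time: 9.17
position: [514.3, -71.0, 392.7]
tcp_rot: [1.663, 2.665, 0.002]
wrist_force: [1.8, 1.1, 6.2]
gripper_width: 0.127
finger_force: 15.4
```

```bash
cat > look.py <<'E'
from h import *
import sys
s=telemetry.get_state(); p,d=cams.snapshot("wrist"); cv2.imwrite(f"pics/{sys.argv[1]}.png",p)
c,T=pose("wrist",s); W=cloud(c,T,d); M=R.from_rotvec(s["tcp_rot"]).as_matrix()
print(s["time"],s["position"],ang(M[:2,0]),s["qpos"][5],s["gripper_width"],s["wrist_force"])
mark(p,c,T,d,np.array([588.3,-36]))
p,d=cams.snapshot("scene"); cv2.imwrite(f"pics/{sys.argv[1]}s.png",p); c,T=pose("scene"); mark(p,c,T,d,np.array([588.3,-36]))
p,d=cams.snapshot("side"); cv2.imwrite(f"pics/{sys.argv[1]}d.png",p)
E
python3 look.py w3
```

```text
9.1667 [514.29204712 -71.03372303 392.71950139] 116.07311265694364 -0.7202659613094873 0.1270542925925194 [1.79824468 1.14682497 6.24489425]
floor 581 px [353. 198.] ang 169.83 r 52.1
rim 8 px [446.  82.] ang 124.74 r 87.5
rim 326 px [314. 173.] ang 169.7 r 82.2
pointer mean ang 168.05351667736372 tip ang 168.22747477616872 rmin 95.42178374694643 1331Traceback (most recent call last):
  File "look.py", line 7, in <module>
    p,d=cams.snapshot("scene"); cv2.imwrite(f"pics/{sys.argv[1]}s.png",p); c,T=pose("scene"); mark(p,c,T,d,np.array([588.3,-36]))
                                                                                              ~~~~^^^^^^^^^^^^^^^^^^^^^^^^^^^^^^^
  File "h.py", line 39, in mark
    v,u=np.nonzero(m); P=onplane(c,T,np.c_[u,v],225)[:,:2]-C
                         ~~~~~~~^^^^^^^^^^^^^^^^^^^^
  File "h.py", line 16, in onplane
    r=rays(c,uv)@T[:3,:3].T; s=(z-T[2,3])/r[:,2]
      ~~~~^^^^^^
  File "h.py", line 5, in rays
    n=cv2.undistortPoints(np.float64(uv).reshape(-1,1,2),c["mtx"],c["dist"])[:,0]
      ~~~~~~~~~~~~~~~~~~~^^^^^^^^^^^^^^^^^^^^^^^^^^^^^^^^^^^^^^^^^^^^^^^^^^^
cv2.error: OpenCV(4.12.0) /io/opencv/modules/calib3d/src/undistort.dispatch.cpp:347: error: (-215:Assertion failed) CV_IS_MAT(_src) && CV_IS_MAT(_dst) && (_src->rows == 1 || _src->cols == 1) && (_dst->rows == 1 || _dst->cols == 1) && _src->cols + _src->rows - 1 == _dst->rows + _dst->cols - 1 && (CV_MAT_TYPE(_src->type) == CV_32FC2 || CV_MAT_TYPE(_src->type) == CV_64FC2) && (CV_MAT_TYPE(_dst->type) == CV_32FC2 || CV_MAT_TYPE(_dst->type) == CV_64FC2) in function 'cvUndistortPointsInternal'
```

View pics/w3.png

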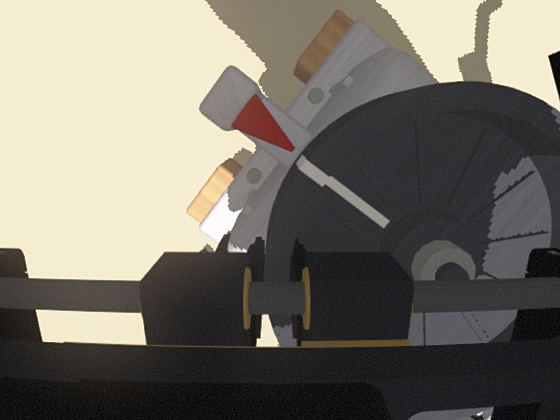

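The close view shows the pointer tip at (295,153) and the line's outer end at (300,160), so the line is about 1.5° short of the pointer.

Request:
drive_tool:
  plan:
    - [[1,-0.0005,0.001,0,0,0,-0.8],[1,-0.0009,0.0019,0,0,0,-1.5],[1,-0.0009,0.0019,0,0,0,-1.5],[1,-0.0009,0.0019,0,0,0,-1.5]]

```text
time: 9.6
position: [513.6, -69.7, 392.7]
tcp_rot: [1.697, 2.643, 0.001]
wrist_force: [1.4, 0.7, 7.7]
gripper_width: 0.131
finger_force: 15.3
```

```bash
sed -i '/"scene"\|"side"/d' look.py; python3 look.py w4
```

```text
9.6 [513.63607859 -69.67649601 392.73588549] 114.60040877490661 -0.6921185701846556 0.13089123639755781 [1.42780814 0.68431118 7.68576344]
floor 583 px [352. 198.] ang 168.86 r 52.1
rim 11 px [510.  85.] ang 104.43 r 87.2
rim 12 px [552. 105.] ang 89.58 r 86.9
rim 327 px [313. 173.] ang 168.71 r 82.2
pointer mean ang 167.9898783114575 tip ang 168.12227401892804 rmin 95.42139826434445 1283
```

Request:
drive_tool:
  plan:
    - [[1,-0.0004,0.0008,0,0,0,-0.6],[1,-0.0004,0.0008,0,0,0,-0.6],[1,-0.0004,0.0008,0,0,0,-0.6],[0.05,-0.0004,0.0008,0,0,0,-0.6],[0.05,-0.0004,0.0008,0,0,0,-0.6],[0.05,-0.0004,0.0008,0,0,0,-0.6]]

```text
time: 10.15
position: [512.7, -68.8, 391.8]
tcp_rot: [-1.712, -2.632, 0.0]
wrist_force: [0.0, -0.3, 0.5]
gripper_width: 0.285
finger_force: 0.0
```

```bash
python3 look.py w5
```

```text
10.15 [512.74614242 -68.83705561 391.77389393] 113.9109692640091 -0.6786015432158696 0.2846496022852727 [ 0.01095545 -0.34650517  0.50944862]
floor 588 px [354. 199.] ang 168.28 r 52.0
rim 17 px [551. 103.] ang 90.65 r 86.9
rim 333 px [315. 174.] ang 168.14 r 82.1
pointer mean ang 167.93535050454187 tip ang 168.10205238897228 rmin 95.45052850480236 1291
```

Request:
drive_tool:
  plan:
    - [[0.05,0,0,0,0,0,0],[0.05,0,0,0.02,0,0,0],[0.05,0,0,0.06,0,0,0],[0.05,0,0,0.1,0,0,0],[0.05,0.01,0.02,0.125,0,0,3],[0.05,0.025,0.055,0.125,0,0,7],[0.05,0.04,0.09,0.125,0,0,14],[0.05,0.055,0.125,0.125,0,0,14],[0.05,0.07,0.16,0.125,0,0,14],[0.05,0.08,0.195,0.125,0,0,14],[0.05,0.0838,0.2113,0.125,0,0,14],[0.05,0.0838,0.2113,0.125,0,0,14]]

```text
time: 11.2
position: [597.1, 145.6, 516.3]
tcp_rot: [-1.375, -2.823, 0.0]
wrist_force: [-0.6, -0.5, -0.3]
gripper_width: 0.477
finger_force: 0.0
```

```bash
python3 look.py w6
python3 - <<'E'
from h import *
s=telemetry.get_state(); p,d=cams.snapshot("wrist"); c,T=pose("wrist",s); W=cloud(c,T,d)
m=red(p)&(W[...,1]>60)&(W[...,2]>257); v,u=np.nonzero(m)
if len(v): P=onplane(c,T,np.c_[u,v],263); print("grip top",P.mean(0),P.min(0),P.max(0),len(v))
E
```

```text
11.2 [597.09127967 145.63658223 516.28306031] 128.05436453284975 -0.5326088652794382 0.47717581881246096 [-0.55323789 -0.53227581 -0.33626183]
pointer mean ang 164.8979574585533 tip ang 164.41540161586943 rmin 98.67867982092316 305
grip top [594.39236235 141.42425445 263.        ] [486.69796294  18.35436557 263.        ] [602.52842419 150.41346583 263.        ] 277
```

Request:
drive_tool:
  plan:
    - [[0.05,0,0,0,0,0,0],[0.05,0,0,-0.03,0,0,0],[0.05,0,0,-0.06,0,0,0],[0.05,0,0,-0.085,0,0,0],[0.05,0,0,-0.095,0,0,0],[0.05,0,0,-0.095,0,0,0],[1,0,0,-0.095,0,0,0],[1,0,0,-0.095,0,0,0],[1,0,0,-0.095,0,0,0],[1,0,0,-0.095,0,0,0],[1,0,0,-0.095,0,0,0],[1,0,0,-0.095,0,0,0]]
  squeeze: 20

```text
time: 12.3
position: [596.6, 142.5, 422.8]
tcp_rot: [1.381, 2.821, 0.001]
wrist_force: [-1.9, -0.1, 4.0]
gripper_width: 0.155
finger_force: 20.0
```

Request:
drive_tool:
  plan:
    - [[1,0,0,0,0,0,0],[1,0,0,0,0,0,0],[1,0,0,0,0,0,0]]

```text
time: 12.55
position: [596.6, 142.5, 422.7]
tcp_rot: [1.381, 2.821, 0.001]
wrist_force: [-2.5, -0.7, 5.6]
gripper_width: 0.153
finger_force: 20.0
```

Request:
drive_tool:
  plan:
    - [[1,-0.0052,-0.0045,0,0,0,3.6],[1,-0.0101,-0.0092,0,0,0,7.2],[1,-0.0148,-0.0142,0,0,0,10.7],[1,-0.019,-0.0195,0,0,0,14.3],[1,-0.0229,-0.0251,0,0,0,17.9],[1,-0.0264,-0.0309,0,0,0,21.5],[1,-0.0294,-0.0365,0,0,0,25],[1,-0.031,-0.0395,0,0,0,26.5],[1,-0.031,-0.0395,0,0,0,26.5],[1,-0.031,-0.0395,0,0,0,26.5]]

```text
time: 13.38
position: [565.2, 102.9, 422.7]
tcp_rot: [-0.697, -3.063, -0.0]
wrist_force: [-5.6, -0.3, 7.6]
gripper_width: 0.156
finger_force: 20.0
```

Request:
drive_tool:
  plan:
    - [[1,-0.0006,-0.0014,0,0,0,0.8],[1,-0.0012,-0.0028,0,0,0,1.5],[1,-0.0012,-0.0028,0,0,0,1.5],[1,-0.0012,-0.0028,0,0,0,1.5]]

```text
time: 13.72
position: [564.1, 100.5, 422.7]
tcp_rot: [-0.657, -3.072, -0.001]
wrist_force: [-4.1, 2.3, 7.7]
gripper_width: 0.155
finger_force: 20.0
```

Request:
drive_tool:
  plan:
    - [[1,-0.0004,-0.0009,0,0,0,0.5],[1,-0.0006,-0.0014,0,0,0,0.7],[1,-0.0006,-0.0014,0,0,0,0.7]]

```text
time: 13.97
position: [563.7, 99.7, 422.8]
tcp_rot: [0.638, 3.076, 0.004]
wrist_force: [-0.9, 9.7, 6.1]
gripper_width: 0.154
finger_force: 20.0
```

Request:
drive_tool:
  plan:
    - [[1,-0.0002,-0.0004,0,0,0,0],[1,-0.0002,-0.0004,0,0,0,0],[1,-0.0002,-0.0004,0,0,0,0]]

```text
time: 14.22
position: [563.6, 99.5, 422.8]
tcp_rot: [0.639, 3.075, 0.005]
wrist_force: [-0.7, 10.7, 5.8]
gripper_width: 0.155
finger_force: 20.0
```

Request:
drive_tool:
  plan:
    - [[0.05,0,0,0,0,0,0],[0.05,0,0,0,0,0,0],[0.05,0,0,0,0,0,0],[0.05,0,0,0,0,0,0],[0.05,0,0,0.03,0,0,0],[0.05,0,0,0.07,0,0,0],[0.05,0,0,0.11,0,0,0],[0.05,0.01,-0.03,0.12,0,0,0],[0.05,0.022,-0.065,0.12,0,0,0],[0.05,0.022,-0.098,0.12,0,0,0],[0.05,0.022,-0.098,0.12,0,0,0],[0.05,0.022,-0.098,0.12,0,0,0]]

```text
time: 15.22
position: [585.7, -1.2, 541.8]
tcp_rot: [-0.643, -3.074, 0.0]
wrist_force: [0.2, -0.1, -0.6]
gripper_width: 0.472
finger_force: 0.0
```

```bash
python3 look.py w7
python3 - <<'E'
from h import *
s=telemetry.get_state(); p,d=cams.snapshot("wrist"); c,T=pose("wrist",s); W=cloud(c,T,d)
m=red(p)&(W[...,1]>60)&(W[...,2]>257); v,u=np.nonzero(m); P=onplane(c,T,np.c_[u,v],263); print("grip top",P.mean(0),P.min(0),P.max(0))
p,d=cams.snapshot("scene"); c,T=pose("scene"); W=cloud(c,T,d); m=red(p)&(W[...,1]>60)&(W[...,2]>200); print("scene grip",np.median(W[m],0))
E
```

```text
15.2167 [585.74442355  -1.15780598 541.82555895] 156.37635085847728 -1.2732230111999048 0.47167654783293267 [ 0.21414346 -0.14839    -0.57504516]
floor 280 px [231. 158.] ang 168.42 r 53.5
rim 22 px [231. 120.] ang 160.71 r 87.2
rim 127 px [218. 128.] ang 168.36 r 82.4
rim 11 px [202. 126.] ang 176.55 r 87.3
rim 46 px [173. 146.] ang -163.41 r 86.6
rim 9 px [145. 193.] ang -130.76 r 87.1
rim 7 px [145. 236.] ang -104.76 r 87.3
pointer mean ang 167.97404681260204 tip ang 167.77990258835533 rmin 94.27941007129921 328
grip top [563.00593336  98.98211847 263.        ] [555.64210633  91.28634536 263.        ] [570.10480028 106.58761199 263.        ]
scene grip [568.49545131  95.94284598 254.64763257]
```

View pics/w7.png

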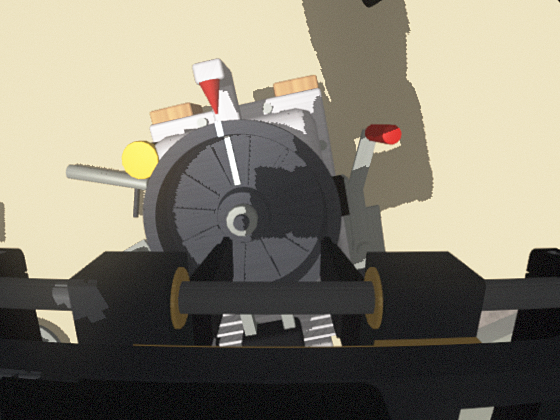

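The line (218,128) meets the pointer tip (215,113) to within about 0.5°. The grip is back at its starting position with the pad on the rim, and the gripper is clear.

```bash
python3 -c "
from rig import ticket
print(ticket.hand_in())"
```

```text
the job is handed in; nothing more can be done
None
```

I swung the brake off to its stop, turned the flywheel until the white line faced the pointer (within about 0.5° in the last picture), and pressed the brake back on with about 10 N. The job is handed in after 15 s of robot time, and I never went near the two hand tools.

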